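Draw the next guide rod from the dispenser and lay it in the V-stand

ROBOT

A 6-joint arm with a two-finger parallel gripper is mounted at the origin on a cart in front of the work surface, level with it; the furniture and walls round the work are solid. World frame = base frame: x ahead of the robot, y to its left, z up, the work surface at z = 0. Lengths are in m, angles in rad, forces in N, time in s.
With the tool pointing down it reaches from about 0.35 to 0.775 m from the base axis. Payload 7.3 kg.
Tool frame: the origin (TCP) lies on the centre line of the jaws, within the pads' length; the fingertips stand 17 mm ahead of it and the grasp point (between the pads) lies 2 mm behind it (robot.tip_extent is the distance from the TCP to the fingertips, in m); z points along the fingers, y is the line along which they close (so a half turn about z gives the same grasp; the last joint's range is limited). The gripper opens to 92 mm and grips with 3 to 60 N. Pads are 19 mm wide; open, the fingers measure 130 mm over their backs; the gripper's body (75 mm by 190 mm) begins 47 mm behind the grasp point.
Start: joints at [-1.256, 0.342, 1.524, -0, 1.275, -0.146], TCP at [0.233, -0.47, 0.244] pointing down, gripper open.
Joint ranges: [-2.53, 2.53], [-0.77, 2.02], [0.04, 2.7], [-1, 4.14], [0.28, 2.66], [-3.11, 3.11]. Speed limits (rad/s): [2.57, 2.57, 3.14, 3.14, 3.14, 3.14].

INTERFACE

Orientations are given as [roll, pitch, yaw] about the fixed x, y, z axes, in that order (R = Rz(yaw) Ry(pitch) Rx(roll)).
In Python, from cell import robot gives the robot as it stands.
- The arm moves only by the tool step_arm, never from a script. Its argument "motion" is a list of rows, each a list of 2 entries, a list of its own where there are three numbers: the shift along the tool's x, y, z in units of 60 mm (1.0 is 60 mm), then the turn about the tool's z in rad. In form: [[[x, y, z], spin], ...]. A call has 1 to 10 rows; each row is the pose to reach, as a shift and turn from the pose commanded when the call began, along the tool's axes at that moment; what a row does not reach only later rows make up. A row lasts 1/8 s, in which the tool goes at most 62.5 mm and 10.7 degrees, less where a joint would pass 70% of its speed; a pose out of reach is approached as far as the arm can. A call with a gripper value outside its range is refused whole. "hand" is the closure in counts, from 0 (fully open) to 255 (shut), set as the call begins (left out, the last holds). The fingers move at their own pace and stop on an object; "squeeze" is the grip in N (left out, the last holds). Time passes only in rows, so rows that repeat a pose let the fingers close. It gives the time, the measured TCP pose, the force, the opening and the grip force at its end, in the units of the state.
- robot.observe(): the state, without advancing time (a new reading comes with each control period).
- robot.read_camera(name): name is "side" or "top"; returns a dict with "pixels" (400x640x3 uint8, red, green, blue), "intrinsics" (3x3 intrinsics, pixels), "k1" (the pictures are not rectified: a ray, as slopes to the right and down, at radius r is drawn at 1 + k1 r^2 times it, then the intrinsics apply), "xyz" and "rotation" of the camera in the world. Camera axes: x right, y up, looking along -z (the intrinsics and any distortion apply to the point x, -y, -z); pixel columns grow to the right and rows downward; lengths in m; the calibration is good to about 2 mm. A picture is of the moment at which its call begins. There is no depth.
- robot.hand_in(): hands the job in; it is judged then, once.
The state is a dict: "time": time; "qpos": joint angles; "qvel": joint speeds; "joint_efforts": joint torques, N m; "tool_pos": TCP position; "tool_rot": TCP orientation; "contact_force": force on the tool from outside, world axes, zero at the start; "torque": the same for the moment, N m; "opening": finger opening in m; "grip_force": force on a finger pad.
Only numpy, scipy, OpenCV 4.12 (cv2) and the standard library are available. Lean on these libraries where they do the work, as an engineer would, in place of code of your own. Each camera call takes 0.05 s, during which the arm holds its last target. There are 200 camera calls.

TASK

The next guide rod is due for measuring. Slide the bottom rod, the one that pokes out, straight out of the dispenser along its two rails until it is clear and the other two have dropped down, and let them settle while it is still on the rails. Then pick it up and lower it across both V-grooves of the stand, roughly centred, letting go only when it lies in them; leave the other two rods in the dispenser and the things around undisturbed.

Things in the scene. Friction and masses are not known exactly. Their poses are not given: they have to be found in the camera images.
- rod_1: plain bare-metal rod, 18 mm diameter, 120 mm long, chamfered ends (the last 6 mm taper), about 90 g. Origin at its centre, local y along its axis. At the start it is the bottom rod of the stack, lying on the two rails with its front end sticking 41 mm out of the front wall of the dispenser.
- rod_2: plain bare-metal rod, 18 mm diameter, 120 mm long, chamfered ends (the last 6 mm taper), about 90 g. Origin at its centre, local y along its axis. At the start the middle rod, inside the dispenser and resting on rod_1.
- rod_3: plain bare-metal rod, 18 mm diameter, 120 mm long, chamfered ends (the last 6 mm taper), about 90 g. Origin at its centre, local y along its axis. At the start the top rod, inside the dispenser and resting on rod_2.
- dispenser: Fixed gravity magazine, base 70 (x) x 280 (y) x 8 mm on feet 12 mm high. Origin on the trolley top under its centre, z up; local +y is the way out. Two parallel rails (outer width 14 mm, on a 9 mm web) run its whole length at x = 0 and cradle the bottom rod, its centre 48 mm above the trolley. Slot for the stack: y -136 to -8 mm, 28 mm wide outside, tops 97 mm high. Rod levels: 48, 66, 84 mm. Smooth: rods slide easily.
- exit (a point): Centre of the exit, under the lower edge (60 mm high) of the dispenser's front wall (y -8 to -4 mm in the dispenser's frame, this point at y -4, z 48 mm). Only the bottom rod passes; it starts with its centre at y -23 mm, the others at -70 mm. When its rear end has passed here the others drop 18 mm.
- rail_stop (a point): Inner face of the low end stop (14 mm wide) at the front end of the rails, y = +130 mm in the dispenser's frame, z 48 mm. Between exit and stop the rails lie open and the rod's sides are free to grasp. A drawn rod is clear with its centre past y = +55 mm and meets the stop at +70 mm.
- v_stand: Fixed stand, base plate 60 (x) x 100 (y) x 8 mm. Origin at the centre of its underside, z up. Two V-saddles (90 degree grooves, 25 mm wide at the top, each 16 mm long) at local y = -30 and +30 mm, grooves along local y, tops 54 mm above the trolley; 44 mm of free space for fingers between them.
- v_seat (a point): Point on the V-stand 55 mm above the trolley top: where the centre of a seated rod lies when it is centred; its y axis is the direction of the grooves.
- caliper: Bystander: caliper lying flat, 61 x 200 x 10 mm; origin at the centre of its underside.
- tally_counter: Bystander: white round tally counter, 52 x 46 x 21 mm; origin at the centre of its underside.
- ink_tin: Bystander: small ink tin, 61 mm across, 55 mm high; origin at the centre of its underside.

How it is judged:
On the way, in this order (a step that is already met when the one before it is completed fails the run):
1. the bottom rod has been slid clear of the stack and still lies on the rails (or no more than 8 mm above them), and the other two have dropped one level inside the dispenser (y of rod_1 in the frame of dispenser above 0.052 m and z of rod_1 in the frame of dispenser between 0.042 and 0.056 m and x of rod_1 in the frame of dispenser between -0.008 and 0.008 m and x of rod_2 in the frame of dispenser between -0.006 and 0.006 m and y of rod_2 in the frame of dispenser between -0.085 and -0.05 m and z of rod_2 in the frame of dispenser between 0.043 and 0.053 m and x of rod_3 in the frame of dispenser between -0.006 and 0.006 m and y of rod_3 in the frame of dispenser between -0.085 and -0.05 m and z of rod_3 in the frame of dispenser between 0.061 and 0.071 m), for 0.2 s.
2. the rod is in both V-grooves, at most 6 mm above its seat, while the fingers still hold it (x of rod_1 in the frame of v_seat between -0.006 and 0.006 m and y of rod_1 in the frame of v_seat between -0.015 and 0.015 m and z of rod_1 in the frame of v_seat between -0.004 and 0.006 m and contact force between the fingers and rod_1 above 0.3 N), for 0.05 s.
At the end, for the whole second after the job is handed in: The drawn rod rests in both V-grooves: centre within 3 mm of the seat sideways and in height, 15 mm along, axis within 0.06 rad. The other two rest one level down inside the dispenser (48 and 66 mm high, within 5 mm; within 6 mm of the slot's middle line; local y -85 to -50 mm) (x of rod_1 in the frame of v_seat between -0.003 and 0.003 m and y of rod_1 in the frame of v_seat between -0.015 and 0.015 m and z of rod_1 in the frame of v_seat between -0.003 and 0.003 m and angle between the y axis of rod_1 and the y axis of v_seat, either way round below 0.06 rad and linear speed of each of rod_1, rod_2, rod_3 below 0.02 m/s and x of rod_2 in the frame of dispenser between -0.006 and 0.006 m and y of rod_2 in the frame of dispenser between -0.085 and -0.05 m and z of rod_2 in the frame of dispenser between 0.043 and 0.053 m and x of rod_3 in the frame of dispenser between -0.006 and 0.006 m and y of rod_3 in the frame of dispenser between -0.085 and -0.05 m and z of rod_3 in the frame of dispenser between 0.061 and 0.071 m); the robot touches nothing.
It fails at once if the caliper is shifted by more than 20 mm (distance of caliper from where it was at the start of the episode above 0.02 m).
It fails at once if the tally counter is shifted by more than 20 mm (distance of tally_counter from where it was at the start of the episode above 0.02 m).
It fails at once if the ink tin is shifted by more than 20 mm (distance of ink_tin from where it was at the start of the episode above 0.02 m).
It also fails if it takes over 48 s, if anything falls off the work surface, if the arm or the gripper's body presses on something with over 40 N, if the wrist force passes 120 N, or if a joint passes its speed limit or range.

## Working session

There is one attempt and no reset: what is moved stays moved. The work goes in short steps, Python scripts to look and compute and a tool call to move; the robot and the scene stay as the last step left them, time stands still between calls to the robot, and variables do not carry over. Pictures are saved under pics/ and viewed, at most 10 in all, crops included, and the job is handed in when it is done.

Besides the shell and the picture viewer there is one more tool, called as name(argument=value, ...) on one line, values as JSON. step_arm: Moves the arm, as the interface text tells. Its arguments: {"type":"object","properties":{"motion":{"type":"array"},"hand":{"type":"number"},"squeeze":{"type":"number"}},"required":["motion"]}

```bash
mkdir -p pics
cat > h.py <<'E'
import numpy as np, cv2
from cell import robot
from scipy.spatial.transform import Rotation as R
def snap(n,f=None):
    c=robot.read_camera(n)
    if f: cv2.imwrite('pics/'+f,c['pixels'][:,:,::-1])
    return c
def ray(c,u,v):
    K=np.array(c['intrinsics']);k=c['k1']
    d=np.array([(u-K[0,2])/K[0,0],(v-K[1,2])/K[1,1]]);s=d.copy()
    for _ in range(20): s=d/(1+k*(s@s))
    M=np.array(c['rotation']); 
    if M.shape!=(3,3): M=R.from_euler('xyz',M).as_matrix()
    return np.array(c['xyz']),M@np.array([s[0],-s[1],-1.])
def onz(c,u,v,z):
    o,d=ray(c,u,v); return o+d*(z-o[2])/d[2]
def proj(c,p):
    M=np.array(c['rotation'])
    if M.shape!=(3,3): M=R.from_euler('xyz',M).as_matrix()
    q=M.T@(np.array(p)-np.array(c['xyz'])); s=np.array([q[0],-q[1]])/-q[2]
    K=np.array(c['intrinsics']); s=s*(1+c['k1']*(s@s)); return K[0,0]*s[0]+K[0,2],K[1,1]*s[1]+K[1,2]
E
python3 - <<'E'
from h import *
for n in('top','side'):
    c=snap(n,n+'0.png'); print(c['xyz'],c['rotation'],c['intrinsics'],c['k1'])
print(robot.observe())
E
```

```text
[ 0.47237354 -0.00916577  0.96668941] [ 0.15499642 -0.01598323 -1.59025142] [[402.96166191   0.         319.8972035 ]
 [  0.         402.96166191 207.59129255]
 [  0.           0.           1.        ]] -0.0034464421180806074
[0.1195293  0.8189448  0.94676834] [ 0.83201962  0.00533054 -2.64245612] [[514.43092408   0.         318.9796137 ]
 [  0.         514.43092408 209.40268128]
 [  0.           0.           1.        ]] -0.16142323560513963
{'time': 0.1, 'qpos': array([-1.25599950e+00,  3.42650730e-01,  1.52487732e+00, -3.79797739e-05,
        1.27541318e+00, -1.45992321e-01]), 'qvel': array([-0.00049445, -0.00215002, -0.00235881, -0.00055142, -0.00014533,
        0.00096817]), 'joint_efforts': array([ 2.49306133e-03, -4.32002449e+01, -2.44695014e+01,  7.19764992e-02,
        5.25480928e-02, -3.32218860e-05]), 'tool_pos': array([ 0.2333556 , -0.46992357,  0.24313107]), 'tool_rot': array([-3.14025314e+00, -1.60249674e-04,  4.60800122e-01]), 'contact_force': array([0.65848286, 0.13111552, 0.18617555]), 'torque': array([ 0.03093477, -0.03427667, -0.0277764 ]), 'grip_force': 0.0, 'opening': 0.09185575977871484}
```

View pics/top0.png

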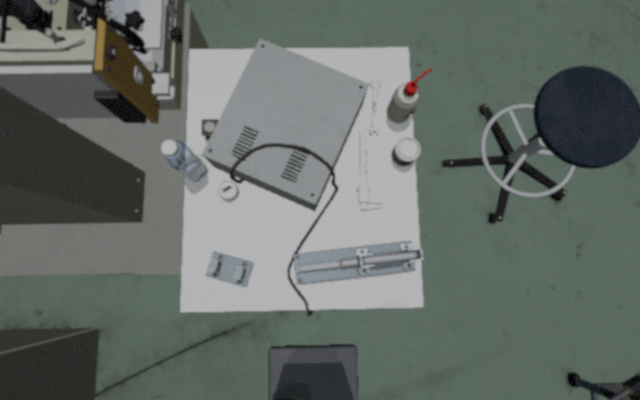

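View pics/side0.png

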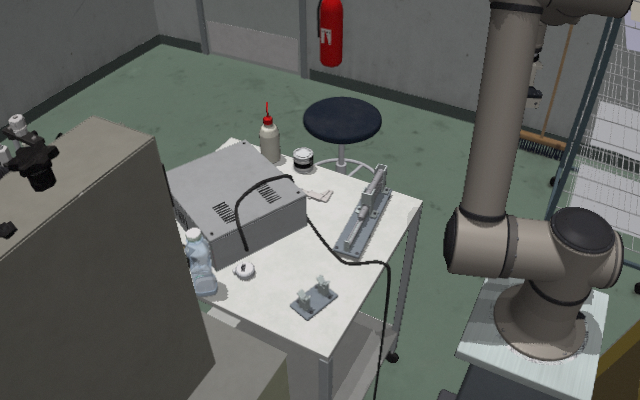

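Top view: the dispenser spans about (295..420, 240..283), with the stack on the right and the open rails pointing left. The stand is at (230,268), and a cable passes the front end of the rails near (290,265). I'll enlarge both.

Run:
```python
from h import *
t=cv2.imread('pics/top0.png');s=cv2.imread('pics/side0.png')
a=cv2.resize(t[235:295,200:430],None,fx=3.4,fy=3.4,interpolation=cv2.INTER_CUBIC)
b=cv2.resize(s[155:325,280:430],None,fx=3.4,fy=3.4,interpolation=cv2.INTER_CUBIC)
cv2.imwrite('pics/ta.png',a);cv2.imwrite('pics/sb.png',b)
```

```text
(no output)
```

View pics/ta.png

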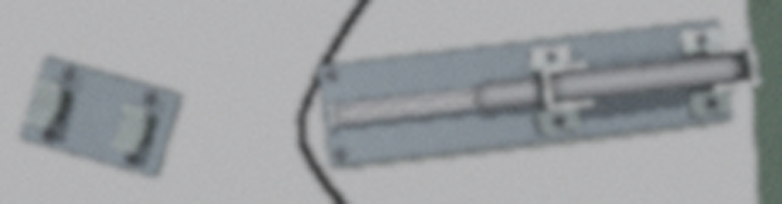

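View pics/sb.png

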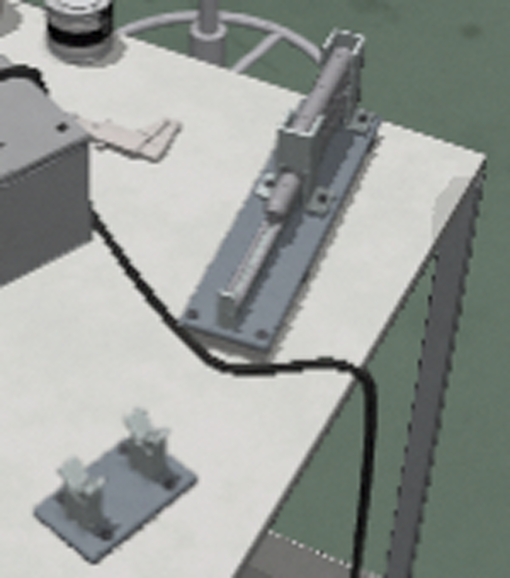

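The crops show the rod tip at about top px (341,263), the stop at about (298,268), and the cable just beyond the front edge of the rails. Next I'll measure both base plates from their colour masks.

```bash
cat > m.py <<'E'
from h import *
t={};
for n in('top','side'): t[n]=snap(n)
def plate(n,box,z,th):
    c=t[n];p=c['pixels'].astype(int);x0,y0,x1,y1=box
    p=cv2.GaussianBlur(c['pixels'],(3,3),0).astype(int)
    m=np.zeros(p.shape[:2],np.uint8);m[y0:y1,x0:x1]=((p[:,:,2]-p[:,:,0]>th))[y0:y1,x0:x1]
    m=cv2.morphologyEx(m,cv2.MORPH_OPEN,np.ones((3,3)))
    cs,_=cv2.findContours(m,0,2);q=np.vstack([k for k in cs if cv2.contourArea(k)>60])[:,0]
    q=cv2.convexHull(q)[:,0]
    w=np.array([onz(c,*a,z)[:2] for a in q.astype(float)],np.float32)
    r=cv2.minAreaRect(w*1000); print(n,len(q),m.sum(),r, cv2.boxPoints(r).round().tolist())
p=t['top']['pixels']
print(p[255,310],p[275,350],p[268,230],p[290,260],p[264,320])
p=t['side']['pixels'];print(p[240,350],p[300,312],p[280,360])
for th in(7,11):
    plate('top',(285,235,425,290),.020,th); plate('top',(200,245,258,292),.008,th)
    plate('side',(325,160,400,262),.020,th); plate('side',(285,270,342,322),.008,th)
c=t['top']
for u,v in((340.5,263),(298,268)): print(onz(c,u,v,.050))
E
python3 m.py
```

```text
[132 142 150] [131 140 148] [133 143 151] [178 179 180] [147 150 152]
[167 172 171] [130 136 145] [213 212 208]
top 17 2369 ((490.3963623046875, -102.52485656738281), (69.61415100097656, 274.59283447265625), 5.236087322235107) [[443.0, 31.0], [468.0, -242.0], [538.0, -236.0], [513.0, 37.0]]
top 17 950 ((480.0855712890625, 187.8917694091797), (99.19170379638672, 59.33382034301758), 73.17533874511719) [[437.0, 149.0], [494.0, 132.0], [523.0, 227.0], [466.0, 244.0]]
side 15 1052 ((491.23443603515625, -95.59159851074219), (67.63140106201172, 269.9110412597656), 5.395675182342529) [[445.0, 36.0], [470.0, -233.0], [538.0, -227.0], [512.0, 42.0]]
side 16 583 ((481.45556640625, 191.6483154296875), (98.06338500976562, 58.66461944580078), 72.87867736816406) [[439.0, 153.0], [495.0, 136.0], [524.0, 230.0], [468.0, 247.0]]
top 17 1768 ((489.22784423828125, -91.18134307861328), (66.51742553710938, 247.52871704101562), 5.466078281402588) [[444.0, 29.0], [468.0, -218.0], [534.0, -211.0], [511.0, 35.0]]
top 16 621 ((480.0289001464844, 187.8585205078125), (94.43645477294922, 55.52220153808594), 73.59176635742188) [[440.0, 150.0], [493.0, 135.0], [520.0, 225.0], [467.0, 241.0]]
side 17 685 ((490.3283996582031, -86.8621826171875), (64.99124908447266, 248.081298828125), 5.44255256652832) [[446.0, 34.0], [470.0, -213.0], [534.0, -207.0], [511.0, 40.0]]
side 13 419 ((484.32354736328125, 201.751220703125), (74.84622955322266, 55.512508392333984), 73.42544555664062) [[447.0, 174.0], [500.0, 158.0], [522.0, 230.0], [468.0, 246.0]]
[ 0.48801026 -0.0706272   0.05      ]
[0.47870626 0.02530313 0.05      ]
```

step_arm(motion=[[[6.69,-3.9,0.72],-1.2],[[6.69,-3.9,0.72],-1.2],[[6.69,-3.9,0.72],-1.2],[[6.69,-3.9,0.72],-1.2],[[6.69,-3.9,0.72],-1.2],[[6.69,-3.9,0.72],-1.2],[[6.69,-3.9,0.72],-1.2],[[6.69,-3.9,0.72],-1.2],[[6.69,-3.9,0.72],-1.2],[[6.69,-3.9,0.72],-1.2]], hand=110)

```text
time: 1.45
tool_pos: [0.4885, -0.0827, 0.2004]
tool_rot: [-3.141, 0.0, 1.661]
contact_force: [-0.6, -0.9, 0.6]
opening: 0.052
grip_force: 0.0
```

```bash
cat >> h.py <<'E'
def to(x,y,z,yaw):
    s=robot.observe(); r=R.from_euler('xyz',s['tool_rot']); d=r.inv().apply(np.array([x,y,z])-s['tool_pos'])/.06
    dy=(s['tool_rot'][2]-yaw+np.pi)%(2*np.pi)-np.pi
    print('shift',d.round(3),'spin',round(dy,3),'pos',s['tool_pos'].round(4),s['tool_rot'].round(3),'open',s['opening'],'t',s['time'],'F',s['contact_force'].round(1),'g',s['grip_force'])
def tri(a,pa,b,pb):
    o,d=ray(a,*pa);q,e=ray(b,*pb);A=np.c_[d,-e];k=np.linalg.lstsq(A,q-o,rcond=None)[0]
    return (o+k[0]*d+q+k[1]*e)/2, np.linalg.norm(o+k[0]*d-q-k[1]*e)
E
python3 - <<'E'
from h import *
to(.4887,-.082,.055,1.662)
a=snap('top');b=snap('side')
print('box corner',tri(a,(315,208),b,(306,193)),tri(a,(206,155),b,(184,228)))
print('cable near front', tri(a,(290,263),b,(345,262)))
for z in(.01,.05):print(onz(a,290,263,z),onz(a,310,312,z))
E
```

```text
shift [0.012 0.005 2.424] spin -0.001 pos [ 0.4885 -0.0827  0.2004] [-3.141  0.     1.661] open 0.05196971606238342 t 1.45 F [-0.6 -0.9  0.6] g 0.0
box corner (array([ 0.60831158, -0.01266997,  0.1223468 ]), np.float64(0.010751939512357428)) (array([0.7516921 , 0.23360312, 0.13527769]), np.float64(0.07029401573557408))
cable near front (array([ 0.48376639,  0.04341262, -0.0080596 ]), np.float64(0.016299861615274587))
[0.49096745 0.04546222 0.01      ] [3.77937562e-01 2.40239522e-04 1.00000000e-02]
[0.49019002 0.04317818 0.05      ] [ 3.81886011e-01 -1.53033864e-04  5.00000000e-02]
```

step_arm(motion=[[[0,0,0.8],0],[[0,0,1.6],0],[[0,0,2.1],0],[[0,0,2.42],0],[[0,0,2.42],0]])

```text
time: 2.17
tool_pos: [0.4878, -0.0829, 0.0544]
tool_rot: [-3.139, -0.001, 1.659]
contact_force: [-0.3, -0.9, 0.1]
opening: 0.0524
grip_force: 0.0
```

Run:
```python
from h import *
to(.4887,-.082,.055,1.662)
a=snap('side');p=a['pixels'][130:290,290:450,::-1]
cv2.imwrite('pics/s1.png',cv2.resize(p,None,fx=3.6,fy=3.6,interpolation=cv2.INTER_CUBIC))
```

```text
shift [ 0.014  0.016 -0.011] spin -0.003 pos [ 0.4878 -0.0829  0.0544] [-3.139e+00 -1.000e-03  1.659e+00] open 0.052382111443259535 t 2.175 F [-0.3 -0.9  0.1] g 0.0
```

View pics/s1.png

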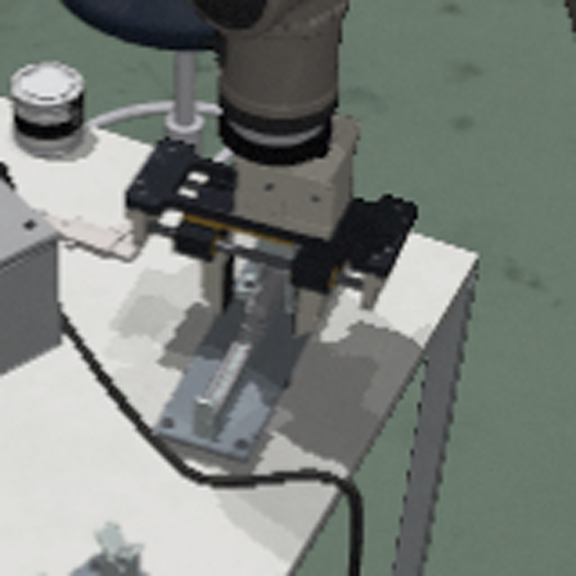

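The fingers straddle the rod: left finger at about (215,270), right at (310,290), rod tip between them near (262,290). I'll close gently.

step_arm(motion=[[[0,0,0],0],[[0,0,0],0],[[0,0,0],0],[[0,0,0],0],[[0,0,0],0],[[0,0,0],0]], hand=255, squeeze=8)

```text
time: 2.98
tool_pos: [0.4893, -0.0822, 0.0556]
tool_rot: [3.141, 0.0, 1.661]
contact_force: [1.1, 1.4, 3.2]
opening: 0.0175
grip_force: 8.0
```

step_arm(motion=[[[0.06,0,0],0],[[0.14,0,0],0],[[0.22,0,0],0],[[0.3,0,0],0],[[0.38,0,0],0],[[0.46,0,0],0],[[0.54,0,0],0],[[0.62,0,0],0],[[0.7,0,0],0],[[0.7,0,0],0]])

```text
time: 4.22
tool_pos: [0.4852, -0.0395, 0.0555]
tool_rot: [3.141, -0.001, 1.661]
contact_force: [2.9, 0.0, 6.0]
opening: 0.0178
grip_force: 8.0
```

step_arm(motion=[[[0.08,0,0],0],[[0.16,0,0],0],[[0.24,0,0],0],[[0.32,0,0],0],[[0.4,0,0],0],[[0.48,0,0],0],[[0.56,0,0],0],[[0.64,0,0],0],[[0.71,0,0],0],[[0.71,0,0],0]])

```text
time: 5.48
tool_pos: [0.4813, 0.0029, 0.0554]
tool_rot: [3.141, -0.001, 1.661]
contact_force: [1.8, 1.3, 5.5]
opening: 0.0175
grip_force: 8.0
```

Run:
```python
from h import *
to(.4842,-.040,.050,1.662)
a=snap('side')['pixels'][130:290,290:450,::-1];b=snap('top')['pixels'][200:310,270:430,::-1]
f=lambda q:cv2.resize(q,(400,int(400*q.shape[0]/q.shape[1])),interpolation=cv2.INTER_CUBIC)
a,b=f(a),f(b);b=cv2.copyMakeBorder(b,0,a.shape[0]-b.shape[0],0,0,cv2.BORDER_CONSTANT)
cv2.imwrite('pics/s2.png',np.hstack([a,b]))
```

```text
shift [-0.717 -0.016  0.09 ] spin -0.001 pos [0.4813 0.0029 0.0554] [ 3.141e+00 -1.000e-03  1.661e+00] open 0.017498294418762602 t 5.475 F [1.8 1.3 5.5] g 7.992917820811272
```

View pics/s2.png

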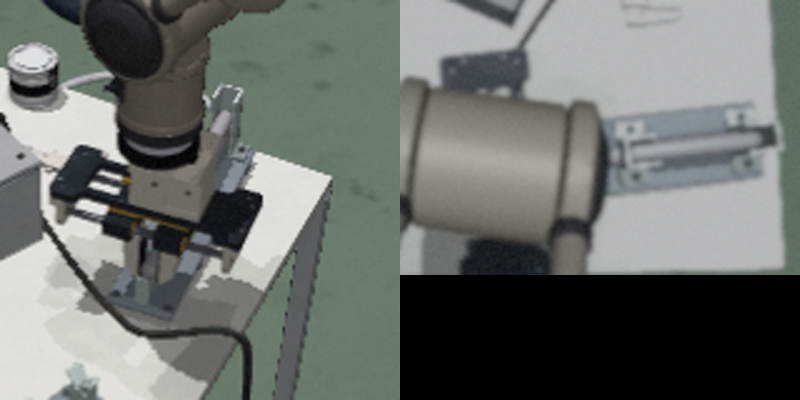

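The stack has dropped (side crop: its top rod now sits below the wall tops near (225,120)) and rod_1 is out. I'll release it and regrasp at its centre.

step_arm(motion=[[[0,0,0],0],[[0,0,0],0],[[0,0,0],0],[[0,0,0],0],[[-0.24,0,0.03],0],[[-0.48,0,0.06],0],[[-0.72,0,0.1],0],[[-0.72,0,0.1],0],[[-0.72,0,0.1],0]], hand=110)

```text
time: 6.7
tool_pos: [0.4851, -0.0411, 0.0492]
tool_rot: [-3.141, -0.0, 1.66]
contact_force: [0.0, -0.5, 0.1]
opening: 0.0519
grip_force: 0.0
```

Run:
```python
from h import *
to(.4848,-.041,.049,1.662)
c=snap('side');a=c['pixels'][150:270,310:430,::-1]
cv2.imwrite('pics/s3.png',cv2.resize(a,None,fx=5,fy=5,interpolation=cv2.INTER_CUBIC))
D=np.array([.4906,-.1025]);y=np.array([-.0914,.9958])
for l in(-70,2,62,122,130):
    q=D+y*l/1000; print(l,[ (round(5*(u-310)),round(5*(v-150))) for u,v in [proj(c,[*q,.057])]])
```

```text
shift [ 0.002 -0.005  0.004] spin -0.002 pos [ 0.4851 -0.0411  0.0492] [-3.141 -0.     1.66 ] open 0.051862984526647046 t 6.7 F [ 0.  -0.5  0.1] g 0.0
-70 [(321, 203)]
2 [(276, 286)]
62 [(236, 360)]
122 [(193, 438)]
130 [(187, 449)]
```

View pics/s3.png

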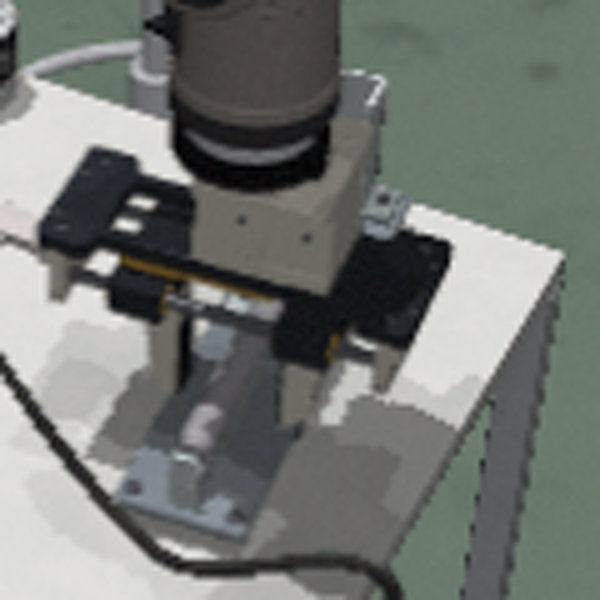

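The rod is on the rails between the fingers with its front end near (195,430), predicted (193,438), just short of the stop. I'll close and lift.

step_arm(motion=[[[0,0,0],0],[[0,0,0],0],[[0,0,0],0],[[0,0,0],0],[[0,0,0],0],[[0,0,-0.15],0],[[0,0,-0.4],0],[[0,0,-0.8],0],[[0,0,-1.2],0],[[0,0,-1.2],0]], hand=255, squeeze=25)

```text
time: 8.0
tool_pos: [0.4864, -0.0412, 0.1236]
tool_rot: [3.137, 0.002, 1.661]
contact_force: [-0.0, 0.0, -0.8]
opening: 0.0172
grip_force: 25.0
```

Run:
```python
from h import *
to(.481,.1898,.085,1.274)
```

```text
shift [3.844 0.253 0.639] spin 0.387 pos [ 0.4864 -0.0412  0.1236] [3.137e+00 2.000e-03 1.661e+00] open 0.01715418128378356 t 8.0 F [-0.   0.  -0.8] g 24.998749494552612
```

step_arm(motion=[[[0.6,0.04,0],0.06],[[1.3,0.08,0],0.13],[[2.0,0.13,0],0.2],[[2.7,0.18,0],0.27],[[3.4,0.22,0],0.34],[[3.84,0.25,0],0.387],[[3.84,0.25,0.3],0.387],[[3.84,0.25,0.6],0.387],[[3.84,0.25,0.6],0.387]])

```text
time: 9.12
tool_pos: [0.4781, 0.1896, 0.0837]
tool_rot: [-3.138, 0.002, 1.274]
contact_force: [-0.0, -0.5, -0.4]
opening: 0.0171
grip_force: 25.0
```

Run:
```python
from h import *
to(.481,.1898,.056,1.274)
c=snap('side');a=c['pixels'][200:340,240:380,::-1]
cv2.imwrite('pics/s4.png',cv2.resize(a,None,fx=4.2,fy=4.2,interpolation=cv2.INTER_CUBIC))
b=snap('top')['pixels'][215:305,180:320,::-1]
a=cv2.resize(a,(400,400),interpolation=cv2.INTER_CUBIC);b=cv2.resize(b,(400,257),interpolation=cv2.INTER_CUBIC)
cv2.imwrite('pics/s4.png',np.hstack([a,cv2.copyMakeBorder(b,0,143,0,0,cv2.BORDER_CONSTANT)]))
```

```text
shift [0.018 0.048 0.462] spin -0.0 pos [0.4781 0.1896 0.0837] [-3.138e+00  2.000e-03  1.274e+00] open 0.01712120866882885 t 9.125 F [-0.  -0.5 -0.4] g 24.99880224466324
```

View pics/s4.png

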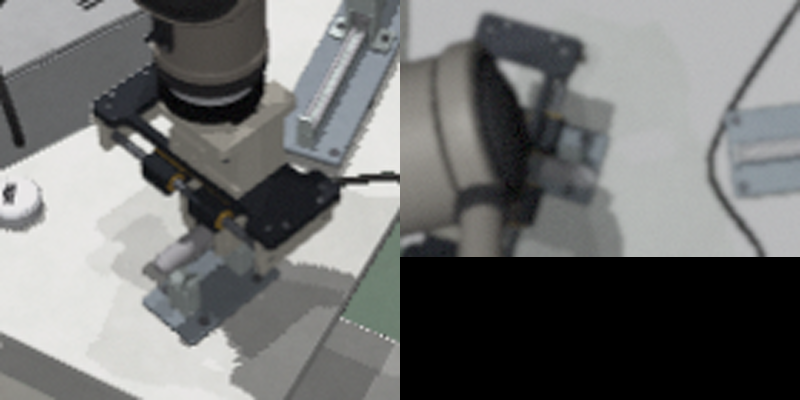

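The rod is held above the stand: side crop shows its near end at about (155,270) over the near saddle at (185,290), roughly parallel to the grooves. I'll lower it.

step_arm(motion=[[[0.01,0.03,0.1],0],[[0.01,0.03,0.2],0],[[0.01,0.03,0.3],0],[[0.01,0.03,0.36],0],[[0.01,0.03,0.4],0],[[0.01,0.03,0.43],0],[[0.01,0.03,0.43],0]])

```text
time: 10.1
tool_pos: [0.4814, 0.1899, 0.0594]
tool_rot: [-3.142, 0.0, 1.274]
contact_force: [-0.2, 0.6, -0.2]
opening: 0.0171
grip_force: 25.0
```

step_arm(motion=[[[0,0,0.02],0],[[0,0,0.04],0],[[0,0,0.05],0],[[0,0,0.06],0],[[0,0,0.06],0]])

```text
time: 10.72
tool_pos: [0.4819, 0.1899, 0.0563]
tool_rot: [3.14, -0.0, 1.274]
contact_force: [1.4, -0.4, 4.0]
opening: 0.0173
grip_force: 25.0
```

step_arm(motion=[[[0,-0.005,0.01],0],[[0,0.01,0.02],0],[[0,0.01,0.025],0],[[0,0.01,0.025],0]])

```text
time: 11.22
tool_pos: [0.4824, 0.1899, 0.0558]
tool_rot: [3.14, -0.001, 1.274]
contact_force: [-3.3, -0.4, 14.3]
opening: 0.0172
grip_force: 25.0
```

Run:
```python
from h import *
to(.481,.1898,.055,1.274)
c=snap('side');a=c['pixels'][250:340,270:360,::-1]
cv2.imwrite('pics/s5.png',cv2.resize(a,None,fx=6.5,fy=6.5,interpolation=cv2.INTER_CUBIC))
S=np.array([.4808,.1898]);y=np.array([.29,.957])
for l in(-60,-38,38,60): u,v=proj(c,[*(S+y*l/1000),.055]);print(l,round(6.5*(u-270)),round(6.5*(v-250)))
```

```text
shift [-0.008 -0.021  0.014] spin -0.0 pos [0.4824 0.1899 0.0558] [ 3.140e+00 -1.000e-03  1.274e+00] open 0.017195969769716383 t 11.225 F [-3.3 -0.4 14.3] g 25.0022953748703
-60 408 143
-38 364 177
38 204 299
60 156 336
```

View pics/s5.png

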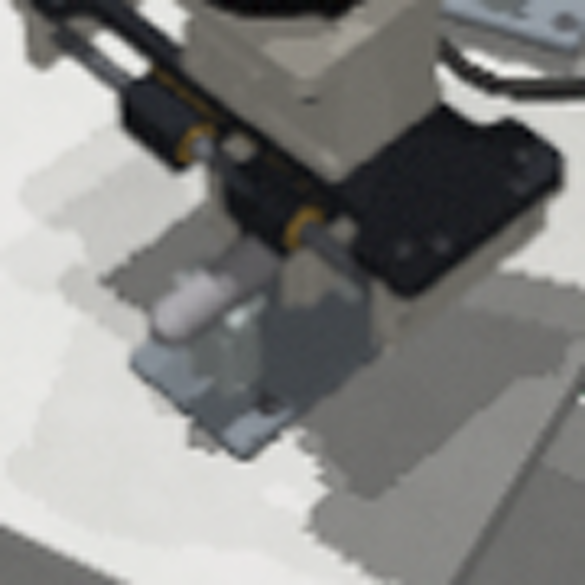

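The rod lies in the near saddle with its end at (165,325), predicted (156,336), and the force shows firm seating. I'll release and retreat upward.

step_arm(motion=[[[0,0,0],0],[[0,0,0],0],[[0,0,0],0],[[0,0,0],0],[[0,0,-0.2],0],[[0,0,-0.6],0],[[0,0,-1.2],0],[[0,0,-2.0],0],[[0,0,-2.5],0],[[0,0,-2.5],0]], hand=110)

```text
time: 12.52
tool_pos: [0.4832, 0.1901, 0.2076]
tool_rot: [3.136, -0.003, 1.274]
contact_force: [-0.4, 0.1, -1.5]
opening: 0.052
grip_force: 0.0
```

step_arm(motion=[[[-1,0,0],0],[[-2,0,0],0],[[-3,0,0],0],[[-3.5,0,0],0],[[-3.5,0,0],0]])

```text
time: 13.15
tool_pos: [0.4195, -0.0124, 0.2039]
tool_rot: [-3.14, 0.0, 1.27]
contact_force: [0.5, -0.1, -0.1]
opening: 0.0525
grip_force: 0.0
```

Run:
```python
from h import *
to(.481,.1898,.055,1.274)
a=snap('side')['pixels'][160:330,260:430,::-1];b=snap('top')['pixels'][225:305,190:330,::-1]
a=cv2.resize(a,(420,420),interpolation=cv2.INTER_CUBIC);b=cv2.resize(b,(380,217),interpolation=cv2.INTER_CUBIC)
cv2.imwrite('pics/s6.png',np.hstack([a,cv2.copyMakeBorder(b,0,203,0,0,cv2.BORDER_CONSTANT)]))
```

```text
shift [ 3.523 -0.016  2.48 ] spin -0.004 pos [ 0.4195 -0.0124  0.2039] [-3.14  0.    1.27] open 0.05246933319372761 t 13.15 F [ 0.5 -0.1 -0.1] g 0.0
```

View pics/s6.png

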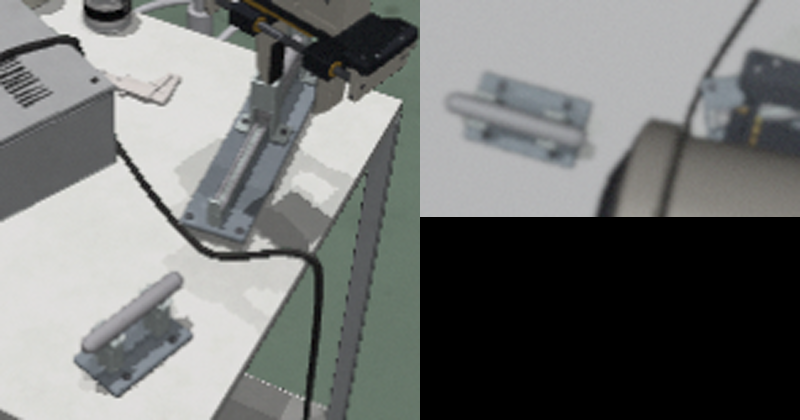

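The rod lies across both saddles (side crop ends at (90,345) and (178,280)). I'll check its centring numerically.

Run:
```python
from h import *
for n,box in(('top',(190,250,262,292)),('side',(285,262,345,315))):
    c=snap(n);p=c['pixels'].astype(int);x0,y0,x1,y1=box
    q=p[y0:y1,x0:x1];m=((abs(q[:,:,2]-q[:,:,0])<14)&(q.sum(2)>200)&(q.sum(2)<(500 if n=='top' else 540))).astype(np.uint8)
    m=cv2.morphologyEx(m,cv2.MORPH_OPEN,np.ones((3,3)))
    k=max(cv2.findContours(m,0,2)[0],key=cv2.contourArea)[:,0]
    w=np.array([onz(c,u+x0,v+y0,.057)[:2]*1000 for u,v in k.astype(float)],np.float32)
    print(n,cv2.minAreaRect(w))
c=snap('top')
print(onz(c,200,262,.055),onz(c,252.6,275.5,.055))
c=snap('side')
print(onz(c,260+90*.405-2,160+345*.405+1,.055),onz(c,260+179*.405+1,160+279*.405-1,.055))
```

```text
top ((481.3352966308594, 182.86016845703125), (129.39199829101562, 58.457313537597656), 72.20979309082031)
side ((466.41412353515625, 203.73672485351562), (141.14308166503906, 60.29487609863281), 72.42255401611328)
[0.49611819 0.24363274 0.055     ] [0.4641018  0.12627173 0.055     ]
[0.49857911 0.24455881 0.055     ] [0.46200611 0.13167932 0.055     ]
```

```bash
python3 -c "
from cell import robot
print(robot.hand_in())"
```

```text
the job is handed in; nothing more can be done
None
```

I drew rod_1 out of the dispenser and laid it across both V-grooves, about 3 to 4 mm off centre along them. The other two rods had dropped down in the dispenser when I last looked. I handed the job in at about 13 s; no verdict came back.

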